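# Pack out a framing press and hold it shut

### The arm

A 7-joint arm with a two-finger parallel gripper is mounted at the origin on the work surface. World frame = base frame: x ahead of the robot, y to its left, z up, the work surface at z = 0. Lengths are in m, angles in rad, forces in N, time in s.
With the tool pointing down it reaches from about 0.425 to 0.925 m from the base axis. Payload 6.8 kg.
Tool frame: the origin (TCP) lies at the very end of the fingers, on their centre line; the grasp point (between the pads) lies 19 mm behind it; x points along the fingers, y is the direction in which the jaws open and shut, and the axes are right-handed (so a half turn about x gives the same grasp; the last joint's range is limited). The gripper opens to 85 mm and grips with 20 to 120 N. Pads are 22 mm wide; open, the fingers measure 114 mm over their backs; the gripper's body (76 mm by 85 mm) begins 54 mm behind the grasp point. The pads swing forward as they close: fully open they stand 13 mm farther back than shut.
Start: joints at [-1.377, 0.477, 0.022, 1.555, -0.011, 1.109, -0.083], TCP at [0.201, 0.645, 0.196] pointing down, gripper open.
Joint ranges: [-2.96, 2.96], [-0.34, 2.1], [-1.41, 1.46], [0.24, 2.44], [-1.37, 4.51], [0.17, 1.92], [-2.96, 2.96]. Speed limits (rad/s): [2.39, 2.39, 3.14, 3.14, 3.14, 3.14, 3.14].

### API

Orientations are given as a rotation vector (axis times angle).
In Python, from cell import r gives the robot as it stands.
- The arm moves only by the tool play_rows, never from a script. Its argument "rows" is a list of rows, each a list of 5 numbers: the gripper command: -1 is shut, 1 is fully open, values between are in proportion, then the shift along the tool's x, y, z in cm, then the turn about the tool's x in degrees. In form: [[hand, dx, dy, dz, twist], ...]. A call has exactly 5 rows; each row is the pose to reach, as a shift and turn from the pose commanded when the call began, along the tool's axes at that moment; what a row does not reach only later rows make up. A row lasts 1/12 s, in which the tool goes at most 41.7 mm and 7.16 degrees, less where a joint would pass 70% of its speed; a pose out of reach is approached as far as the arm can. A call with a gripper value outside its range is refused whole. The fingers move at their own pace and stop on an object; "squeeze" is the grip in N (left out, the last holds). Time passes only in rows, so rows that repeat a pose let the fingers close, or fill a call up. It gives the time, the measured TCP pose, the force and the opening at its end, in the units of the state.
- r.get_obs(): the state, without advancing time (a new reading comes with each control period).
- r.camera(name): name is "side" or "top"; returns (picture, depth): 384x512x3 uint8, red, green, blue; 384x512 float32, m along the optical axis (not along the pixel's ray), 0 where there is no reading.
- r.camera_params(name): a dict with "fov_y" (degrees; the focal length in pixels is half the picture's height over the tangent of half this angle, whatever the lens; pixels are square), "cx", "cy" (the principal point, pixels), "k1" (the pictures are not rectified: a ray, as slopes to the right and down, at radius r is drawn at 1 + k1 r^2 times it, then the intrinsics apply), "R" (3x3) and "t" (3): a world point X has camera coordinates R X + t. Camera axes: x right, y down, z forward; pixel columns grow to the right and rows downward; lengths in m; the calibration is good to about 2 mm. A picture is of the moment at which its call begins. camera_params takes no time and is no camera call.
- r.hand_in(): hands the job in, once; it reports no verdict.
The state is a dict: "time": time; "joints": joint angles; "dq": joint speeds; "joint_efforts": joint torques, N m; "tool_pos": TCP position; "tool_rot": TCP orientation; "wrist_force": force on the tool from outside, world axes, zero at the start; "torque": the same for the moment, N m; "grip_width": opening from 0.0 (shut) to 1.0 (fully open).
Only numpy, scipy, OpenCV 4.12 (cv2) and the standard library are available. Lean on these libraries where they do the work, as an engineer would, in place of code of your own. Each camera call takes 0.05 s, during which the arm holds its last target. There are 200 camera calls.

### The job

A piece of frame rail lies in the small spring press. First press the black palm knob right down to its stop, to find that the foot does not yet reach the rail, and let it come up again; then lay wooden shims flat along the rail under the rubber foot, squarely one on another, until pressing the knob clamps the stack clearly short of the stop, using no more shims than that takes and leaving the spare ones on the table. Finish while holding the knob down so that the foot keeps pressing firmly on the stack (do not let go), and do not disturb the brush tin, the jar or the palette knife.

Things in the scene. Friction and masses are not known exactly. Their poses are not given: they have to be found in the camera images.
- rail_top (a point): point on top of the dark frame rail straight below the middle of the press's foot. x runs level along the rail from its open end near the robot towards the press's column; y left, z up. The rail is fixed, 28 mm wide, from 95 mm before (-x) to 27 mm beyond this point, on a green base plate (250 x 100 mm, 12 mm high). Its top is 30 to 43.5 mm above the table: it varies
- plunger (a joint): how far the press's spring plunger is pressed down, in m: 0 = up at rest, 0.020 = on its stop. The spring takes about 3 N to start and 7 N at the stop and lifts the plunger again when let go; about 15 N on the knob holds a stack firmly
- foot (a point): on the moving part of the press: centre of the underside of the black rubber foot (36 x 36 mm, 10 mm thick); 66.5 mm above the table at rest, 46.5 mm on the stop. Same axes as rail_top. A red arm (26 mm wide, top 22 mm above this point) runs from the foot towards +x to a steel column at x = 90 mm that carries the black palm knob. Shims go in under the foot from its open -x side
- knob_top (a point): centre of the flat top of the black round palm knob (46 mm diameter); it is 166.5 mm above the table at rest, 90 mm beyond the foot's centre along +x of the press, and moves straight down with the plunger
- shim_a_mid (a point): centre of pale wooden shim a: slat 110 mm long (x), 40 wide (y), 10 thick (z), 40 g, flat on the table; all alike, one or two are needed. In place it lies flat along the rail and centred across it, its centre about 35 mm before rail_top (-x), so that it passes under the whole foot and its near end sticks out towards the robot; grip it across its width near that end
- shim_b_mid (a point): centre of pale wooden shim b: slat 110 mm long (x), 40 wide (y), 10 thick (z), 40 g, flat on the table; all alike, one or two are needed. In place it lies flat along the rail and centred across it, its centre about 35 mm before rail_top (-x), so that it passes under the whole foot and its near end sticks out towards the robot; grip it across its width near that end
- shim_c_mid (a point): centre of pale wooden shim c: slat 110 mm long (x), 40 wide (y), 10 thick (z), 40 g, flat on the table; all alike, one or two are needed. In place it lies flat along the rail and centred across it, its centre about 35 mm before rail_top (-x), so that it passes under the whole foot and its near end sticks out towards the robot; grip it across its width near that end
- brush_tin: red paint tin with brushes, 74 mm diameter, 100 mm high (brushes to 220 mm); origin under its centre. Leave alone
- varnish_jar: amber jar, 66 mm diameter, 85 mm high; origin under its centre. Leave alone
- palette_knife: palette knife lying on the table, 200 mm long; origin under its middle. Leave alone
Not all that is in view belongs to the job. Leave any pink or turquoise look-alike of the part that bears shim_b_mid alone.

How it is judged:
On the way, in this order (a step that is already met when the one before it is completed fails the run):
1. the knob is pressed down to its stop with no shim under the foot (value of joint plunger above 0.0185 m and contact force between the fingers and plunger above 2 N and horizontal distance between each of shim_a_mid, shim_b_mid, shim_c_mid and rail_top above 0.08 m), for 0.1 s.
2. the plunger is up again and a shim lies flat along the rail under the foot (value of joint plunger below 0.004 m and ((x of shim_a_mid in the frame of rail_top between -0.055 and 0.03 m and y of shim_a_mid in the frame of rail_top between -0.013 and 0.013 m and z of shim_a_mid in the frame of rail_top between 0.001 and 0.027 m and angle between the x axis of shim_a_mid and the x axis of rail_top, either way round below 0.26 rad and angle between shim_a_mid's own z axis and vertical below 0.1 rad) or (x of shim_b_mid in the frame of rail_top between -0.055 and 0.03 m and y of shim_b_mid in the frame of rail_top between -0.013 and 0.013 m and z of shim_b_mid in the frame of rail_top between 0.001 and 0.027 m and angle between the x axis of shim_b_mid and the x axis of rail_top, either way round below 0.26 rad and angle between shim_b_mid's own z axis and vertical below 0.1 rad) or (x of shim_c_mid in the frame of rail_top between -0.055 and 0.03 m and y of shim_c_mid in the frame of rail_top between -0.013 and 0.013 m and z of shim_c_mid in the frame of rail_top between 0.001 and 0.027 m and angle between the x axis of shim_c_mid and the x axis of rail_top, either way round below 0.26 rad and angle between shim_c_mid's own z axis and vertical below 0.1 rad))), for 0.2 s.
At the end, for the whole second after the job is handed in: fingers press the plunger (over 4 N) and its foot clamps the stack on the rail (over 3 N), joint between 0.0065 and 0.019; each shim lies flat on the table or in the stack (within 13 mm of the rail's middle, centre 55 mm before to 30 mm past rail_top, within 15 degrees) (value of joint plunger between 0.0065 and 0.019 m and (contact force between plunger and shim_a above 3 N or contact force between plunger and shim_b above 3 N or contact force between plunger and shim_c above 3 N) and (contact force between rail and shim_a above 3 N or contact force between rail and shim_b above 3 N or contact force between rail and shim_c above 3 N) and contact force between the fingers and plunger above 4 N and ((x of shim_a_mid in the frame of rail_top between -0.055 and 0.03 m and y of shim_a_mid in the frame of rail_top between -0.013 and 0.013 m and z of shim_a_mid in the frame of rail_top between 0.001 and 0.027 m and angle between the x axis of shim_a_mid and the x axis of rail_top, either way round below 0.26 rad and angle between shim_a_mid's own z axis and vertical below 0.1 rad) or height (world z) of shim_a_mid below 0.012 m) and ((x of shim_b_mid in the frame of rail_top between -0.055 and 0.03 m and y of shim_b_mid in the frame of rail_top between -0.013 and 0.013 m and z of shim_b_mid in the frame of rail_top between 0.001 and 0.027 m and angle between the x axis of shim_b_mid and the x axis of rail_top, either way round below 0.26 rad and angle between shim_b_mid's own z axis and vertical below 0.1 rad) or height (world z) of shim_b_mid below 0.012 m) and ((x of shim_c_mid in the frame of rail_top between -0.055 and 0.03 m and y of shim_c_mid in the frame of rail_top between -0.013 and 0.013 m and z of shim_c_mid in the frame of rail_top between 0.001 and 0.027 m and angle between the x axis of shim_c_mid and the x axis of rail_top, either way round below 0.26 rad and angle between shim_c_mid's own z axis and vertical below 0.1 rad) or height (world z) of shim_c_mid below 0.012 m)); the arm keeps its last pose, push and grip.
It fails at once if the brush tin is disturbed (distance of brush_tin from where it was at the start of the episode above 0.03 m or angle between brush_tin's own z axis and vertical above 0.5 rad).
It fails at once if the varnish jar is disturbed (distance of varnish_jar from where it was at the start of the episode above 0.03 m or angle between varnish_jar's own z axis and vertical above 0.5 rad).
It fails at once if the palette knife is disturbed (distance of palette_knife from where it was at the start of the episode above 0.03 m or angle between palette_knife's own z axis and vertical above 0.5 rad).
It also fails if it takes over 72 s, if anything falls off the work surface, if the arm or the gripper's body presses on something with over 40 N, if the wrist force passes 120 N, or if a joint passes its speed limit or range.

## Working session

There is one attempt and no reset: what is moved stays moved. The work goes in short steps, Python scripts to look and compute and a tool call to move; the robot and the scene stay as the last step left them, time stands still between calls to the robot, and variables do not carry over. Pictures are saved under pics/ and viewed, about 8 in all and at most 12, crops included, and the job is handed in when it is done.

Besides the shell and the picture viewer there is one more tool, called after ">>>" as name([rows], argument=value, ...), one row to a line, values as JSON. play_rows: Moves the arm, as the interface text tells. Its arguments: {"type":"object","properties":{"rows":{"type":"array","items":{"type":"array","items":{"type":"number"}}},"squeeze":{"type":"number"}},"required":["rows"]}

```bash
mkdir -p pics
cat > h.py <<'E'
import numpy as np,cv2
from cell import r
from scipy.spatial.transform import Rotation as Ro
def cam(n):
    im,d=r.camera(n); return im,d,r.camera_params(n)
def K(p):
    f=192/np.tan(np.radians(p['fov_y'])/2); return np.array([[f,0,p['cx']],[0,f,p['cy']],[0,0,1]])
def D(p): return np.array([p['k1'],0,0,0,0.])
def ray(p,uv):
    s=cv2.undistortPoints(np.array(uv,float).reshape(-1,1,2),K(p),D(p)).reshape(-1,2)
    R=np.array(p['R']);t=np.array(p['t'])
    return -R.T@t,np.c_[s,np.ones(len(s))]@R
def onz(p,uv,z):
    c,d=ray(p,uv); return c+d*((z-c[2])/d[:,2])[:,None]
def depthpts(p,d):
    v,u=np.mgrid[:d.shape[0],:d.shape[1]]
    c,ry=ray(p,np.c_[u.ravel(),v.ravel()]); return (c+ry*d.reshape(-1,1)).reshape(*d.shape,3)
def proj(p,X):
    return cv2.projectPoints(np.array(X,float).reshape(-1,1,3),cv2.Rodrigues(np.array(p['R']))[0],np.array(p['t'],float),K(p),D(p))[0].reshape(-1,2)
def st():
    o=r.get_obs(); print({k:np.round(o[k],3).tolist() for k in('time','tool_pos','tool_rot','wrist_force','grip_width')}); 
    print(Ro.from_rotvec(o['tool_rot']).as_matrix().round(3)); return o
E
python3 - <<'E'
from h import *
st()
for n in('top','side'):
    im,d,p=cam(n); np.savez(f'pics/{n}0.npz',im=im,d=d)
    cv2.imwrite(f'pics/{n}0.png',im[...,::-1]); print(n,p)
E
```

```text
{'time': 0.0, 'tool_pos': [0.2, 0.644, 0.195], 'tool_rot': [0.235, 1.558, -0.238], 'wrist_force': [0.239, -0.47, -0.22], 'grip_width': 1.001}
[[-0.     0.297  0.955]
 [-0.002  0.955 -0.297]
 [-1.    -0.002  0.   ]]
top {'fov_y': 47.23887961787377, 'cx': 259.15886536171075, 'cy': 197.81752667272985, 'k1': -0.16354411371295996, 'R': array([[-0.01654592, -0.99986117,  0.0019661 ],
       [-0.99764774,  0.01637841, -0.06656371],
       [ 0.06652227, -0.00306283, -0.99778024]]), 't': array([0.00730047, 0.5212391 , 1.20897498])}
side {'fov_y': 57.97074610008679, 'cx': 260.36106683367666, 'cy': 188.10215075164433, 'k1': -0.0576674003032535, 'R': array([[ 0.98971535, -0.14254993, -0.01196011],
       [-0.11800713, -0.76633136, -0.6315145 ],
       [ 0.08085694,  0.62643097, -0.77527182]]), 't': array([-0.54077723,  0.15336383,  1.0456863 ])}
```

View pics/top0.png

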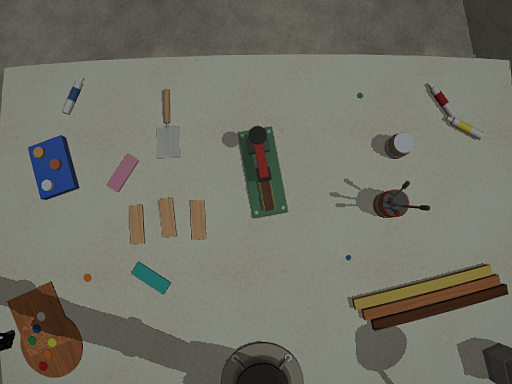

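View pics/side0.png

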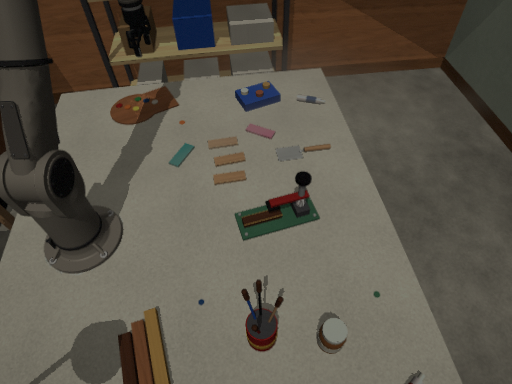

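Top view: pale shims at (136,224), (168,217) and (198,220). The pink (123,172) and turquoise (151,278) blocks are look-alikes and stay where they are. The press plate is at (263,172) with its knob at (258,134), the rail end is near (267,203), the tin is at (391,203), the jar at (399,145) and the knife at (167,125).

```bash
cat >> h.py <<'E'
def rects(p,m,z,amin=80):
    out=[]
    for c in cv2.findContours(m.astype(np.uint8),cv2.RETR_EXTERNAL,cv2.CHAIN_APPROX_NONE)[0]:
        if cv2.contourArea(c)<amin: continue
        w=onz(p,c.reshape(-1,2),z)[:,:2].astype(np.float32)
        (cx,cy),(a,b),_=rr=cv2.minAreaRect(w); bx=cv2.boxPoints(rr)
        e=[bx[1]-bx[0],bx[2]-bx[1]]; L=max(e,key=np.linalg.norm); L=L*np.sign(L[0])
        out.append((c.reshape(-1,2).mean(0).round().tolist(),round(cx,4),round(cy,4),round(max(a,b),3),round(min(a,b),3),round(float(np.degrees(np.arctan2(L[1],L[0]))),1)))
    return out
def wood(im):
    h=cv2.cvtColor(im,cv2.COLOR_RGB2HSV); return cv2.inRange(h,(8,70,120),(20,200,255))>0
E
python3 - <<'E'
from h import *
z=np.load('pics/top0.npz');im,d=z['im'],z['d'];p=r.camera_params('top')
h=cv2.cvtColor(im,cv2.COLOR_RGB2HSV)
for q in[(136,224),(168,217),(198,220),(267,203),(250,160),(263,160),(258,134),(150,278)]: print(q,im[q[1],q[0]],h[q[1],q[0]])
m=wood(im); m[:, 230:]=0; print('wood',*rects(p,m,.010),sep='\n')
g=cv2.inRange(h,(50,70,20),(85,255,160)); g=cv2.morphologyEx(g,cv2.MORPH_CLOSE,np.ones((25,25)))
print('green',*rects(p,g,.012),sep='\n')
k=(im.max(2)<60); k[:110]=0;k[150:]=0;k[:,:235]=0;k[:,280:]=0
P=depthpts(p,d); print('knob',rects(p,k,.1665,30)); 
for n,(u,v) in dict(knob=(258,134),rail=(267,203),rail2=(266,195),table=(220,180),plate=(250,170)).items(): print(n,P[v-1:v+2,u-1:u+2].reshape(-1,3).mean(0).round(4))
z=np.load('pics/side0.npz');im2,d2=z['im'],z['d'];p2=r.camera_params('side');P2=depthpts(p2,d2)
g2=cv2.inRange(cv2.cvtColor(im2,cv2.COLOR_RGB2HSV),(50,70,20),(85,255,160));g2=cv2.morphologyEx(g2,cv2.MORPH_CLOSE,np.ones((5,5)));print('green side',*rects(p2,g2,.012),sep='\n')
m=wood(im2);m[:130]=0;m[190:]=0;print('wood side',*rects(p2,m,.010,40),sep='\n')
for n,(u,v) in dict(rail=(262,217),table=(220,250),knob=(303,178)).items(): print(n,P2[v-1:v+2,u-1:u+2].reshape(-1,3).mean(0).round(4))
cr=np.hstack([cv2.resize(im[110:240,110:300],(570,390),interpolation=2)]);cv2.imwrite('pics/crop1.png',cr[...,::-1])
cv2.imwrite('pics/crop2.png',cv2.resize(im2[160:250,200:330],(780,540),interpolation=2)[...,::-1])
E
```

```text
(136, 224) [129 105  74] [ 17 109 129]
(168, 217) [131 108  76] [ 17 107 131]
(198, 220) [131 106  76] [ 16 107 131]
(267, 203) [63 45 34] [ 11 117  63]
(250, 160) [40 56 43] [66 73 56]
(263, 160) [105  35  30] [  2 182 105]
(258, 134) [33 34 31] [40 23 34]
(150, 278) [ 34 106 101] [ 88 173 106]
wood
([136.0, 224.0], 0.453, 0.3493, 0.109, 0.037, 2.8)
([197.0, 220.0], 0.4636, 0.173, 0.109, 0.039, 1.9)
([167.0, 217.0], 0.4711, 0.2595, 0.108, 0.037, 5.8)
green
([150.0, 279.0], 0.3011, 0.3085, 0.11, 0.04, 57.4)
([262.0, 172.0], 0.5957, -0.011, 0.246, 0.097, 9.4)
knob [([254.0, 139.0], 0.6606, 0.013, 0.07, 0.058, -82.7)]
knob [ 6.706e-01 -6.000e-04  1.654e-01]
rail [ 0.5057 -0.0227  0.0309]
rail2 [ 0.5279 -0.0203  0.0305]
table [5.750e-01 1.091e-01 4.000e-04]
plate [0.6006 0.0232 0.0124]
green side
([273.0, 218.0], 0.5952, -0.0136, 0.246, 0.099, 9.6)
([181.0, 154.0], 0.3002, 0.3061, 0.108, 0.038, 57.0)
wood side
rail [ 0.5483 -0.0239  0.0305]
table [ 4.120e-01 -1.008e-01  1.000e-04]
knob [ 0.6687 -0.0024  0.1656]
```

View pics/crop1.png

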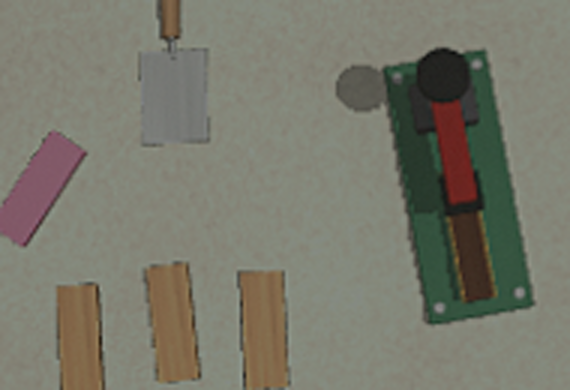

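View pics/crop2.png

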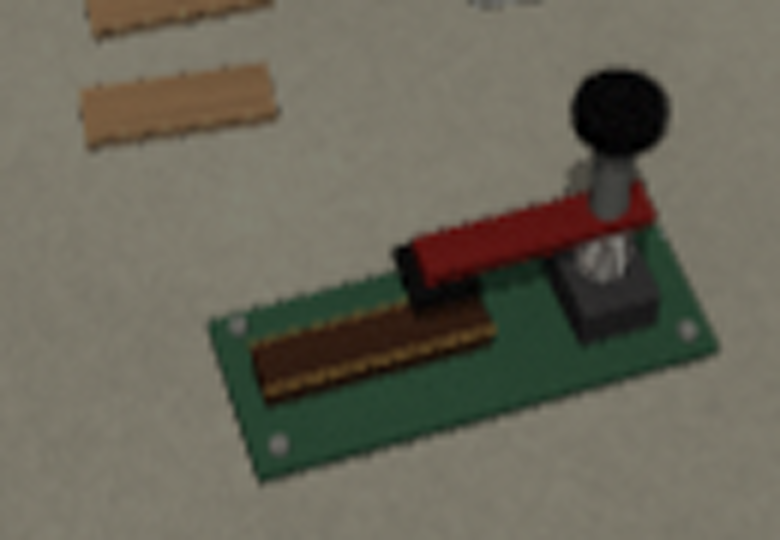

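Three pale shims confirmed. The rail top is about 30.5 mm by depth in both views, so one shim reaches 40.5 mm, below the foot's stop at 46.5 mm. Two shims reach about 50.5 mm, which gives a plunger value of about 0.016 m. I'll start with the test press.

>>> play_rows([
  [-1,0,-2.4,3.2,0],
  [-1,0,-4.8,6.4,0],
  [-1,0,-7.2,9.6,0],
  [-1,0,-9.5,12.8,0],
  [-1,0,-11.9,16,0],
], squeeze=40)

```text
time: 0.52
tool_pos: [0.3187, 0.4815, 0.1953]
tool_rot: [0.236, 1.558, -0.237]
wrist_force: [0.8, 0.0, 0.4]
grip_width: 0.298
```

>>> play_rows([
  [-1,0,-2.4,3.2,0],
  [-1,0,-4.8,6.4,0],
  [-1,0,-7.2,9.6,0],
  [-1,0,-9.5,12.8,0],
  [-1,0,-11.9,16,0],
])

```text
time: 0.93
tool_pos: [0.436, 0.3203, 0.1956]
tool_rot: [0.237, 1.558, -0.237]
wrist_force: [0.9, 0.6, 0.0]
grip_width: -0.001
```

>>> play_rows([
  [-1,0,-2.4,3.2,0],
  [-1,0,-4.8,6.4,0],
  [-1,0,-7.2,9.6,0],
  [-1,0,-9.5,12.8,0],
  [-1,0,-11.9,16,0],
])

```text
time: 1.35
tool_pos: [0.5534, 0.1593, 0.1955]
tool_rot: [0.237, 1.558, -0.237]
wrist_force: [1.6, -0.1, 0.6]
grip_width: 0.004
```

Run:
```python
from h import *
st()
z=np.load('pics/top0.npz');im,d=z['im'],z['d'];p=r.camera_params('top')
P=depthpts(p,d); 
k=(P[...,2]>.155)&(P[...,2]<.175)&(abs(P[...,0]-.67)<.05)&(abs(P[...,1])<.05)
c,R=cv2.minEnclosingCircle(P[k][:,:2].astype(np.float32));print('knob',c,R,P[k].mean(0))
for n in('top','side'):
    z=np.load(f'pics/{n}0.npz');P=depthpts(r.camera_params(n),z['d'])
    m=(P[...,2]>.027)&(P[...,2]<.034)&(P[...,0]>.47)&(P[...,0]<.56)&(abs(P[...,1]+.02)<.03)
    Q=P[m]; print(n,m.sum(),np.median(Q[:,2]),cv2.minAreaRect(Q[:,:2].astype(np.float32)),cv2.fitLine(Q[:,:2].astype(np.float32),2,0,.01,.01).ravel())
```

```text
{'time': 1.35, 'tool_pos': [0.553, 0.159, 0.196], 'tool_rot': [0.237, 1.558, -0.237], 'wrist_force': [1.616, -0.142, 0.644], 'grip_width': 0.004}
[[-0.     0.297  0.955]
 [ 0.     0.955 -0.297]
 [-1.    -0.    -0.   ]]
knob (0.6693100929260254, 0.0006962244515307248) 0.02288288064301014 [6.69043631e-01 6.49016730e-04 1.65267552e-01]
top 260 0.03066192999711259 ((0.5248465538024902, -0.02418024279177189), (0.07349632680416107, 0.03138919919729233), 9.356292724609375) [ 0.98549634  0.16969654  0.52405584 -0.02415469]
side 208 0.029763624865587257 ((0.5244536995887756, -0.02372979000210762), (0.0745856836438179, 0.03392723202705383), 11.338743209838867) [ 0.9841549   0.17731091  0.52308184 -0.0240535 ]
```

>>> play_rows([
  [-1,0,-2.4,3.2,0],
  [-1,0,-4.8,6.4,0],
  [-1,0,-7.2,9.6,0],
  [-1,0,-9.5,12.8,0],
  [-1,0,-11.8,15.8,0],
])

```text
time: 1.77
tool_pos: [0.6693, -0.0006, 0.1952]
tool_rot: [0.237, 1.558, -0.237]
wrist_force: [0.5, 0.6, 0.5]
grip_width: -0.002
```

>>> play_rows([
  [-1,0,0,0,-5],
  [-1,0,0,0,-11],
  [-1,1,0,0,-17],
  [-1,2,0,0,-22],
  [-1,2.5,0,0,-27],
])

```text
time: 2.18
tool_pos: [0.6676, 0.0013, 0.1689]
tool_rot: [-0.136, 1.569, 0.137]
wrist_force: [-0.7, -0.3, -1.3]
grip_width: 0.002
```

>>> play_rows([
  [-1,1,0,0,0],
  [-1,1.6,0,0,0],
  [-1,2.0,0,0,0],
  [-1,2.4,0,0,0],
  [-1,2.6,0,0,0],
])

```text
time: 2.6
tool_pos: [0.6684, 0.0014, 0.1441]
tool_rot: [-0.132, 1.567, 0.132]
wrist_force: [-0.9, -0.2, -1.0]
grip_width: 0.001
```

Run:
```python
from h import *
st()
for n in('side',):
    im,d,p=cam(n); np.savez(f'pics/{n}1.npz',im=im,d=d)
    print(proj(p,[[.668,.001,.144]]))
    cv2.imwrite('pics/s1.png',cv2.resize(im[100:250,200:380],(720,600),interpolation=2)[...,::-1])
```

```text
{'time': 2.6, 'tool_pos': [0.668, 0.001, 0.144], 'tool_rot': [-0.132, 1.567, 0.132], 'wrist_force': [-0.875, -0.221, -0.981], 'grip_width': 0.001}
[[-0.001 -0.168  0.986]
 [-0.     0.986  0.168]
 [-1.    -0.    -0.001]]
[[301.86207814 182.08849245]]
```

View pics/s1.png

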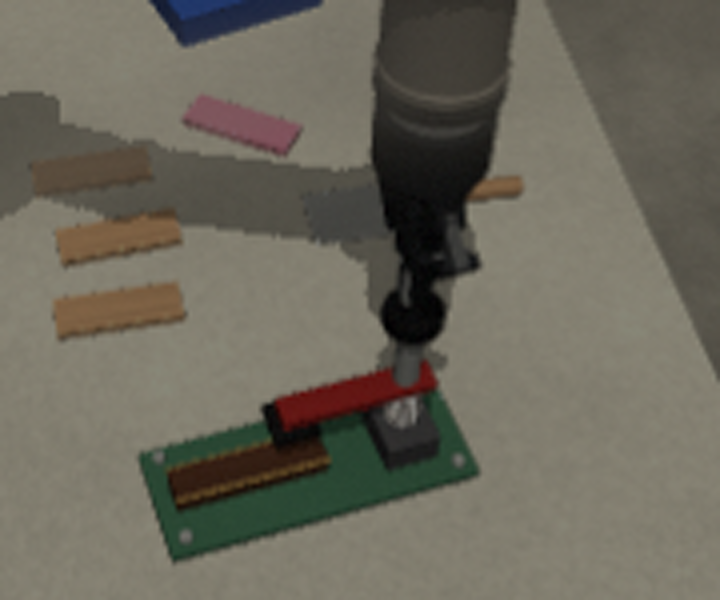

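The fingers are on the knob, at about (414,310) in the crop, but the wrist reads no force. I'll check the height of the red arm.

```bash
cat >> h.py <<'E'
def red(n,im,d):
    h=cv2.cvtColor(im,cv2.COLOR_RGB2HSV); m=(cv2.inRange(h,(0,150,60),(6,255,255))>0)|(cv2.inRange(h,(175,150,60),(180,255,255))>0)
    P=depthpts(r.camera_params(n),d); m&=(abs(P[...,0]-.63)<.07)&(abs(P[...,1]+.01)<.04)
    return m.sum(),np.percentile(P[m][:,2],[10,50,90]).round(4)
E
python3 - <<'E'
from h import *
for f in('side0','side1','top0'):
    z=np.load(f'pics/{f}.npz'); print(f,red(f[:-1],z['im'],z['d']))
P=depthpts(r.camera_params('side'),np.load('pics/side1.npz')['d'])
print(P[172:186:2,302].round(3))
print(np.round(r.get_obs()['joint_efforts'],2))
E
```

```text
side0 (np.int64(246), array([0.085 , 0.0871, 0.089 ]))
side1 (np.int64(249), array([0.085 , 0.0874, 0.0893]))
top0 (np.int64(310), array([0.0847, 0.0877, 0.0907]))
[[ 0.662 -0.007  0.197]
 [ 0.663 -0.008  0.189]
 [ 0.664 -0.005  0.178]
 [ 0.666 -0.002  0.166]
 [ 0.665 -0.007  0.163]
 [ 0.663 -0.016  0.165]
 [ 0.662 -0.02   0.162]]
[ 1.400e-01 -6.043e+01  4.500e+00 -2.694e+01  1.000e-02 -3.000e-02
 -1.000e-02]
```

>>> play_rows([
  [-1,0.1,0,0,0],
  [-1,0.2,0,0,0],
  [-1,0.3,0,0,0],
  [-1,0.3,0,0,0],
  [-1,0.3,0,0,0],
])

```text
time: 3.07
tool_pos: [0.6687, 0.0013, 0.1418]
tool_rot: [-0.133, 1.566, 0.133]
wrist_force: [-0.4, 0.5, -0.3]
grip_width: 0.003
```

Run:
```python
from h import *
st()
im,d,p=cam('side');print(red('side',im,d)); np.savez('pics/side2.npz',im=im,d=d)
P=depthpts(p,d)
m=(P[...,2]>.10)&(P[...,2]<.26)&(abs(P[...,0]-.668)<.06)&(abs(P[...,1])<.06)
for v in range(150,192,2):
    u=np.where(m[v])[0]
    if len(u): print(v,u.min(),u.max(),P[v,u].mean(0).round(3),P[v,u][:,0].min().round(3),P[v,u][:,0].max().round(3))
```

```text
{'time': 3.067, 'tool_pos': [0.669, 0.001, 0.142], 'tool_rot': [-0.133, 1.566, 0.133], 'wrist_force': [-0.42, 0.538, -0.268], 'grip_width': 0.003}
[[ 0.    -0.169  0.986]
 [ 0.     0.986  0.169]
 [-1.     0.     0.   ]]
(np.int64(248), array([0.0849, 0.0872, 0.089 ]))
150 295 297 [0.652 0.036 0.241] 0.65 0.653
152 296 298 [0.65  0.018 0.25 ] 0.649 0.651
154 296 300 [0.652 0.013 0.248] 0.649 0.655
156 296 300 [0.652 0.014 0.24 ] 0.65 0.655
158 297 301 [0.654 0.007 0.238] 0.653 0.656
160 299 305 [ 0.657 -0.012  0.25 ] 0.653 0.662
162 299 310 [ 0.664 -0.012  0.241] 0.654 0.679
164 300 308 [ 0.664 -0.009  0.231] 0.657 0.676
166 300 308 [ 0.663 -0.016  0.23 ] 0.657 0.671
168 300 308 [ 0.661 -0.023  0.23 ] 0.657 0.665
170 299 312 [ 0.663 -0.027  0.227] 0.656 0.675
172 299 308 [ 0.666 -0.007  0.196] 0.657 0.681
174 297 309 [ 0.669 -0.001  0.181] 0.656 0.689
176 296 310 [0.669 0.001 0.17 ] 0.65 0.689
178 295 311 [ 0.669 -0.002  0.165] 0.649 0.691
180 295 311 [ 0.668 -0.008  0.164] 0.648 0.692
182 296 310 [ 0.666 -0.015  0.163] 0.648 0.688
184 298 309 [ 0.667 -0.018  0.158] 0.652 0.684
186 299 305 [ 0.665 -0.015  0.146] 0.66 0.672
188 299 305 [ 0.669 -0.005  0.124] 0.661 0.679
190 299 305 [ 0.669 -0.006  0.116] 0.661 0.679
```

>>> play_rows([
  [-1,0.1,0,0,0],
  [-1,0.2,0,0,0],
  [-1,0.3,0,0,0],
  [-1,0.4,0,0,0],
  [-1,0.5,0,0,0],
])

```text
time: 3.53
tool_pos: [0.6686, 0.0013, 0.1365]
tool_rot: [-0.133, 1.567, 0.133]
wrist_force: [-0.5, 0.2, -0.4]
grip_width: 0.002
```

>>> play_rows([
  [-1,0.1,0,0,0],
  [-1,0.2,0,0,0],
  [-1,0.3,0,0,0],
  [-1,0.4,0,0,0],
  [-1,0.5,0,0,0],
])

```text
time: 3.95
tool_pos: [0.6686, 0.0014, 0.1316]
tool_rot: [-0.133, 1.567, 0.133]
wrist_force: [-0.4, -0.4, 0.2]
grip_width: -0.002
```

Run:
```python
from h import *
st()
im,d,p=cam('side');print(red('side',im,d)); np.savez('pics/side3.npz',im=im,d=d)
im,d,p=cam('top');print(red('top',im,d)); np.savez('pics/top3.npz',im=im,d=d)
P=depthpts(p,d)
m=(P[...,2]>.1)&(abs(P[...,0]-.668)<.1)&(abs(P[...,1])<.1); print(np.histogram(P[m][:,2],np.arange(.1,.6,.02)))
```

```text
{'time': 3.95, 'tool_pos': [0.669, 0.001, 0.132], 'tool_rot': [-0.133, 1.567, 0.133], 'wrist_force': [-0.418, -0.405, 0.162], 'grip_width': -0.002}
[[ 0.    -0.169  0.986]
 [ 0.     0.986  0.169]
 [-1.     0.     0.   ]]
(np.int64(250), array([0.0851, 0.0872, 0.0893]))Traceback (most recent call last):
  File "<stdin>", line 4, in <module>
  File "h.py", line 37, in red
    return m.sum(),np.percentile(P[m][:,2],[10,50,90]).round(4)
                   ~~~~~~~~~~~~~^^^^^^^^^^^^^^^^^^^^^^
    return _quantile_unchecked(
        a, q, axis, out, overwrite_input, method, keepdims, weights)
    return _ureduce(a,
                    func=_quantile_ureduce_func,
    ...<5 lines>...
                    overwrite_input=overwrite_input,
                    method=method)
    r = func(a, **kwargs)
    result = _quantile(arr,
                       quantiles=q,
    ...<2 lines>...
                       out=out,
                       weights=wgt)
    slices_having_nans = np.isnan(arr[-1, ...])
                                  ~~~^^^^^^^^^
IndexError: index -1 is out of bounds for axis 0 with size 0
```

Still no contact at a reading of 131.6 mm. I need a close look at the tip before going lower.

Run:
```python
from h import *
z=np.load('pics/side3.npz');im=z['im'];P=depthpts(r.camera_params('side'),z['d'])
a=cv2.resize(im[130:200,270:340],(600,600),interpolation=cv2.INTER_CUBIC)
a=np.clip(a.astype(float)*2.2,0,255).astype(np.uint8)
cv2.imwrite('pics/s3.png',a[...,::-1])
for v in range(160,184,2): print(v,[tuple(P[v,u].round(3).tolist()) for u in (299,302,305)])
```

```text
160 [(0.653, 0.001, 0.237), (0.655, -0.019, 0.258), (0.662, -0.022, 0.259)]
162 [(0.655, 0.008, 0.221), (0.655, -0.018, 0.249), (0.663, -0.021, 0.251)]
164 [(0.656, 0.008, 0.213), (0.656, -0.018, 0.242), (0.665, -0.016, 0.238)]
166 [(0.656, 0.005, 0.209), (0.657, -0.017, 0.233), (0.666, -0.014, 0.228)]
168 [(0.71, 0.183, 0.001), (0.659, -0.012, 0.219), (0.666, -0.017, 0.223)]
170 [(0.657, 0.006, 0.192), (0.659, -0.014, 0.213), (0.662, -0.03, 0.23)]
172 [(0.657, 0.003, 0.187), (0.663, -0.004, 0.194), (0.662, -0.033, 0.226)]
174 [(0.658, 0.004, 0.178), (0.663, -0.006, 0.188), (0.662, -0.035, 0.22)]
176 [(0.657, 0.001, 0.172), (0.663, -0.009, 0.183), (0.671, -0.011, 0.183)]
178 [(0.658, 0.001, 0.163), (0.663, -0.012, 0.177), (0.672, -0.011, 0.175)]
180 [(0.469, -0.615, 0.901), (0.664, -0.01, 0.166), (0.672, -0.011, 0.166)]
182 [(0.655, -0.015, 0.165), (0.663, -0.016, 0.165), (0.671, -0.018, 0.166)]
```

View pics/s3.png

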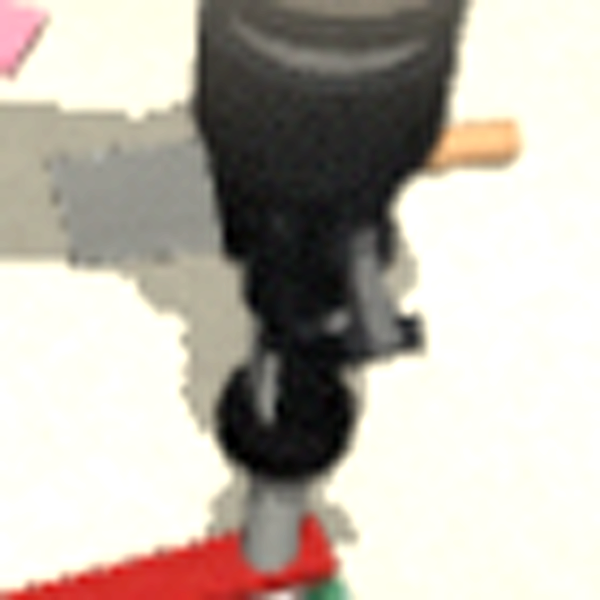

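The tip, at about crop (268,420), is only now reaching the knob top. The true fingertip is roughly 35 mm above the reported TCP, so I'll trust contact and keep going down.

>>> play_rows([
  [-1,0.1,0,0,0],
  [-1,0.2,0,0,0],
  [-1,0.3,0,0,0],
  [-1,0.4,0,0,0],
  [-1,0.5,0,0,0],
])

```text
time: 4.47
tool_pos: [0.6687, 0.0013, 0.127]
tool_rot: [-0.133, 1.566, 0.133]
wrist_force: [-1.4, 0.4, 4.0]
grip_width: 0.005
```

>>> play_rows([
  [-1,0.1,0,0,0],
  [-1,0.2,0,0,0],
  [-1,0.3,0,0,0],
  [-1,0.4,0,0,0],
  [-1,0.5,0,0,0],
])

```text
time: 4.88
tool_pos: [0.6687, 0.0014, 0.1218]
tool_rot: [-0.133, 1.566, 0.133]
wrist_force: [-1.7, 0.1, 5.3]
grip_width: -0.003
```

Run:
```python
from h import *
im,d,p=cam('side');print(red('side',im,d)); np.savez('pics/side4.npz',im=im,d=d)
```

```text
(np.int64(247), array([0.0755, 0.0778, 0.0799]))
```

>>> play_rows([
  [-1,0.3,0,0,0],
  [-1,0.6,0,0,0],
  [-1,0.9,0,0,0],
  [-1,1.0,0,0,0],
  [-1,1.1,0,0,0],
])

```text
time: 5.35
tool_pos: [0.6687, 0.0013, 0.111]
tool_rot: [-0.133, 1.566, 0.133]
wrist_force: [-2.3, 0.7, 12.7]
grip_width: 0.003
```

>>> play_rows([
  [-1,0.05,0,0,0],
  [-1,0.1,0,0,0],
  [-1,0.1,0,0,0],
  [-1,0.1,0,0,0],
  [-1,0.1,0,0,0],
])

```text
time: 5.77
tool_pos: [0.6688, 0.0013, 0.111]
tool_rot: [-0.133, 1.566, 0.133]
wrist_force: [-5.2, 0.7, 11.6]
grip_width: 0.003
```

Run:
```python
from h import *
im,d,p=cam('side');print(red('side',im,d)); np.savez('pics/side5.npz',im=im,d=d)
```

```text
(np.int64(241), array([0.0648, 0.0673, 0.0692]))
```

Step 1 is done: the red arm dropped 19.9 mm onto the stop with about 12 N. The shut fingertip sits 35.5 mm above the reported TCP. Now I'll let the plunger up and go to the nearest shim, (198,220).

>>> play_rows([
  [-1,-1.5,0,0,0],
  [-1,-3.5,0,0,0],
  [-1,-5.5,0,0,0],
  [0.3,-5.5,2.5,-2.5,2],
  [0.3,-5.5,5,-5,4],
])

```text
time: 6.23
tool_pos: [0.612, 0.0409, 0.1653]
tool_rot: [-0.075, 1.566, 0.074]
wrist_force: [-0.3, 1.2, 0.4]
grip_width: 0.27
```

```bash
cat >> h.py <<'E'
def goto(x,y,yaw,z=None):
    o=r.get_obs(); M=Ro.from_rotvec(o['tool_rot']).as_matrix(); w=np.array(o['tool_pos'])
    D_=np.array([x,y,w[2] if z is None else z])-w; cur=np.degrees(np.arctan2(M[1,2],M[0,2]))
    print('pos',w.round(4),'yaw',cur.round(2),'=> d(cm)',(M.T@D_*100).round(2),'twist',round(cur-yaw,2))
E
python3 - <<'E'
from h import *
im,d,p=cam('side');print(red('side',im,d))
goto(.4286,.1718,1.9)
E
```

```text
(np.int64(246), array([0.0852, 0.0872, 0.089 ]))
pos [0.6043 0.0477 0.1635] yaw 5.7 => d(cm) [  0.14  14.1  -16.24] twist 3.8
```

>>> play_rows([
  [0.3,0,2.6,-3,1],
  [0.3,0,5.3,-6,2],
  [0.3,0,8,-9.1,3],
  [0.3,0,10.7,-12.2,3.8],
  [0.3,0,13.2,-15.2,3.8],
])

```text
time: 6.7
tool_pos: [0.4445, 0.1594, 0.1641]
tool_rot: [-0.026, 1.571, 0.026]
wrist_force: [0.0, 1.1, 0.4]
grip_width: 0.646
```

>>> play_rows([
  [0.3,2,0.2,-1,0],
  [0.3,5,0.2,-1,0],
  [0.3,8,0.2,-1,0],
  [0.3,11,0.2,-1,0],
  [0.3,12,0.2,-1,0],
])

```text
time: 7.12
tool_pos: [0.4338, 0.159, 0.0412]
tool_rot: [-0.029, 1.576, 0.025]
wrist_force: [-0.1, -0.1, -1.1]
grip_width: 0.65
```

Run:
```python
from h import *
goto(.4286,.1718,1.9,-.03)
im,d,p=cam('side'); im2,d2,p2=cam('top')
a=cv2.resize(im[110:210,170:290],(480,400),interpolation=2);b=cv2.resize(im2[180:280,160:240],(320,400),interpolation=2)
cv2.imwrite('pics/g1.png',np.clip(np.hstack([a,b])[...,::-1]*1.8,0,255))
print(r.get_obs()['grip_width'])
```

```text
pos [0.4338 0.159  0.0412] yaw 1.96 => d(cm) [ 7.12  1.31 -0.44] twist 0.06
0.6498554905920613[ WARN:0@1.866] global loadsave.cpp:1063 imwrite_ Unsupported depth image for selected encoder is fallbacked to CV_8U.
```

View pics/g1.png

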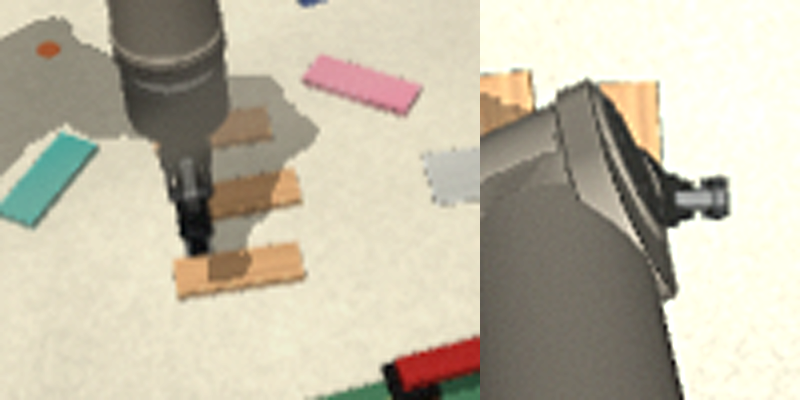

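>>> play_rows([
  [0.3,0,0.6,-0.2,0],
  [0.3,0,1.3,-0.4,0],
  [0.3,2,1.3,-0.4,0],
  [0.3,4.5,1.3,-0.4,0],
  [0.3,6,1.3,-0.4,0],
])

```text
time: 7.63
tool_pos: [0.4328, 0.1747, -0.015]
tool_rot: [-0.026, 1.568, 0.029]
wrist_force: [-0.2, 0.3, -0.1]
grip_width: 0.651
```

>>> play_rows([
  [0.3,0.3,0,0,0],
  [0.3,0.6,0,0,0],
  [0.3,0.9,0,0,0],
  [0.3,0.9,0,0,0],
  [0.3,0.9,0,0,0],
])

```text
time: 8.05
tool_pos: [0.4327, 0.1734, -0.0234]
tool_rot: [-0.025, 1.569, 0.027]
wrist_force: [0.2, 0.5, 0.3]
grip_width: 0.654
```

>>> play_rows([
  [0.3,0.1,0,0,0],
  [0.3,0.2,0,0,0],
  [0.3,0.3,0,0,0],
  [0.3,0.4,0,0,0],
  [0.3,0.5,0,0,0],
])

```text
time: 8.47
tool_pos: [0.432, 0.1729, -0.0293]
tool_rot: [-0.026, 1.571, 0.026]
wrist_force: [-0.5, -0.1, -0.2]
grip_width: 0.647
```

Run:
```python
from h import *
goto(.4286,.1718,1.9,-.04)
im,d,p=cam('side');P=depthpts(p,d)
a=cv2.resize(im[135:205,185:275],(720,560),interpolation=2)
cv2.imwrite('pics/g2.png',np.clip(a[...,::-1].astype(float)*1.8,0,255).astype(np.uint8))
for v in range(158,186,2): print(v,[tuple(P[v,u].round(3).tolist()) for u in (216,219,222)])
```

```text
pos [ 0.432   0.1729 -0.0293] yaw 1.9 => d(cm) [ 1.07 -0.1  -0.35] twist -0.0
158 [(0.431, 0.141, 0.138), (0.44, 0.137, 0.14), (0.449, 0.14, 0.136)]
160 [(0.43, 0.139, 0.131), (0.439, 0.135, 0.134), (0.448, 0.156, 0.111)]
162 [(0.429, 0.137, 0.124), (0.438, 0.136, 0.124), (0.447, 0.156, 0.102)]
164 [(0.428, 0.133, 0.12), (0.437, 0.136, 0.115), (0.446, 0.151, 0.098)]
166 [(0.427, 0.13, 0.114), (0.437, 0.127, 0.116), (0.445, 0.148, 0.092)]
168 [(0.425, 0.148, 0.085), (0.436, 0.121, 0.112), (0.444, 0.151, 0.079)]
170 [(0.425, 0.145, 0.079), (0.436, 0.112, 0.113), (0.445, 0.112, 0.112)]
172 [(0.426, 0.107, 0.112), (0.435, 0.107, 0.11), (0.444, 0.104, 0.112)]
174 [(0.425, 0.106, 0.104), (0.434, 0.106, 0.102), (0.443, 0.107, 0.099)]
176 [(0.424, 0.107, 0.094), (0.433, 0.109, 0.089), (0.442, 0.109, 0.088)]
178 [(0.423, 0.107, 0.084), (0.432, 0.109, 0.08), (0.441, 0.108, 0.079)]
180 [(0.421, 0.118, 0.061), (0.431, 0.116, 0.062), (0.44, 0.114, 0.063)]
182 [(0.417, 0.158, 0.006), (0.429, 0.13, 0.036), (0.438, 0.133, 0.032)]
184 [(0.417, 0.152, 0.003), (0.428, 0.131, 0.026), (0.437, 0.131, 0.024)]
```

View pics/g2.png

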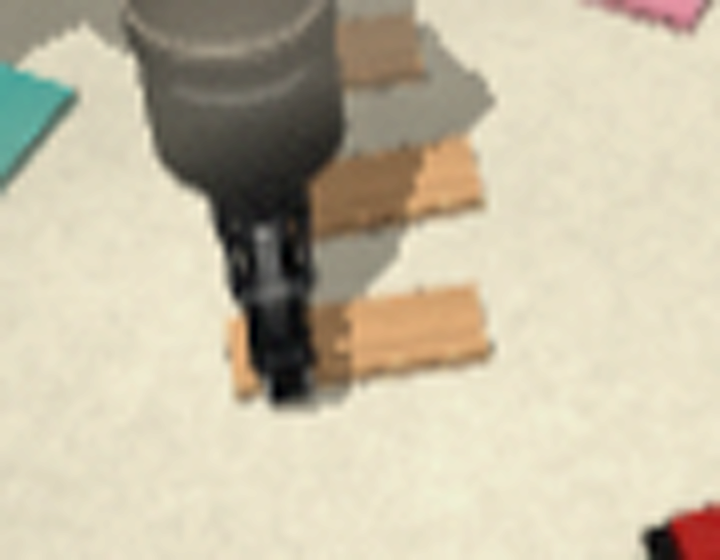

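>>> play_rows([
  [0.3,0.1,0,0,0],
  [0.3,0.2,0,0,0],
  [0.3,0.3,0,0,0],
  [0.3,0.4,0,0,0],
  [0.3,0.4,0,0,0],
])

```text
time: 8.93
tool_pos: [0.4319, 0.1729, -0.0335]
tool_rot: [-0.026, 1.571, 0.026]
wrist_force: [-0.7, -0.4, 0.0]
grip_width: 0.652
```

>>> play_rows([
  [0.3,0.1,0,0,0],
  [0.3,0.2,0,0,0],
  [0.3,0.3,0,0,0],
  [0.3,0.4,0,0,0],
  [0.3,0.4,0,0,0],
])

```text
time: 9.35
tool_pos: [0.4319, 0.1729, -0.0375]
tool_rot: [-0.026, 1.571, 0.026]
wrist_force: [-0.2, 0.2, -0.6]
grip_width: 0.649
```

>>> play_rows([
  [0.3,0.1,0,0,0],
  [0.3,0.15,0,0,0],
  [0.3,0.2,0,0,0],
  [0.3,0.25,0,0,0],
  [0.3,0.3,0,0,0],
])

```text
time: 9.77
tool_pos: [0.432, 0.173, -0.0397]
tool_rot: [-0.026, 1.571, 0.026]
wrist_force: [-3.3, -2.1, 20.9]
grip_width: 0.648
```

>>> play_rows([
  [0.3,0.1,0,0,0],
  [0.3,0.15,0,0,0],
  [0.3,0.2,0,0,0],
  [0.3,0.25,0,0,0],
  [0.3,0.3,0,0,0],
])

```text
time: 10.18
tool_pos: [0.4321, 0.173, -0.04]
tool_rot: [-0.025, 1.571, 0.026]
wrist_force: [-14.1, -4.9, 66.1]
grip_width: 0.651
```

Table contact is at a reading of −39.5 mm (the last 3 mm pressed harder than needed, 66 N). I'll back off and grip.

>>> play_rows([
  [0.3,-0.5,0,0,0],
  [0.3,-0.9,0,0,0],
  [-0.3,-0.9,0,0,0],
  [-0.3,-0.9,0,0,0],
  [-0.3,-0.9,0,0,0],
], squeeze=40)

```text
time: 10.6
tool_pos: [0.4324, 0.1731, -0.0338]
tool_rot: [-0.026, 1.57, 0.026]
wrist_force: [-2.6, -1.3, 16.5]
grip_width: 0.456
```

>>> play_rows([
  [-1,0,0,0,0],
  [-1,0,0,0,0],
  [-1,0,0,0,0],
  [-1,0,0,0,0],
  [-1,0,0,0,0],
])

```text
time: 11.02
tool_pos: [0.4324, 0.1731, -0.0338]
tool_rot: [-0.025, 1.57, 0.026]
wrist_force: [-2.3, -1.2, 17.0]
grip_width: 0.454
```

>>> play_rows([
  [-1,-1,0,0,0],
  [-1,-2,0,0,0],
  [-1,-4,0,0,0],
  [-1,-6,0,0,0],
  [-1,-7,0,0,0],
])

```text
time: 11.43
tool_pos: [0.4328, 0.1733, 0.0377]
tool_rot: [-0.025, 1.569, 0.027]
wrist_force: [0.5, 0.3, 0.5]
grip_width: 0.454
```

Run:
```python
from h import *
f=np.array([.580,-.0145]);u=np.array([.986,.167])
g=f-u*.122
goto(g[0],g[1],9.6,.04)
im,d,p=cam('side');P=depthpts(p,d);np.savez('pics/side6.npz',im=im,d=d)
a=cv2.resize(im[125:215,170:290],(720,540),interpolation=2)
cv2.imwrite('pics/g3.png',np.clip(a[...,::-1].astype(float)*1.8,0,255).astype(np.uint8))
h=cv2.cvtColor(im,cv2.COLOR_RGB2HSV);m=cv2.inRange(h,(5,60,60),(22,220,255))>0
m&=(P[...,2]>.02)&(P[...,2]<.12)&(P[...,1]>.1)&(P[...,1]<.25)&(P[...,0]<.6)
Q=P[m];print(len(Q));A=np.c_[Q[:,:2],np.ones(len(Q))];print('plane',np.linalg.lstsq(A,Q[:,2],rcond=None)[0],Q.mean(0),Q.min(0),Q.max(0))
```

```text
pos [0.4328 0.1733 0.0377] yaw 1.9 => d(cm) [ -0.25 -20.89   2.  ] twist -7.7
272
plane [-0.00542186  0.05894607  0.07197183] [0.47356113 0.17001358 0.07942588] [0.4092473  0.14668825 0.06799578] [0.5192947  0.19366921 0.09175465]
```

View pics/g3.png

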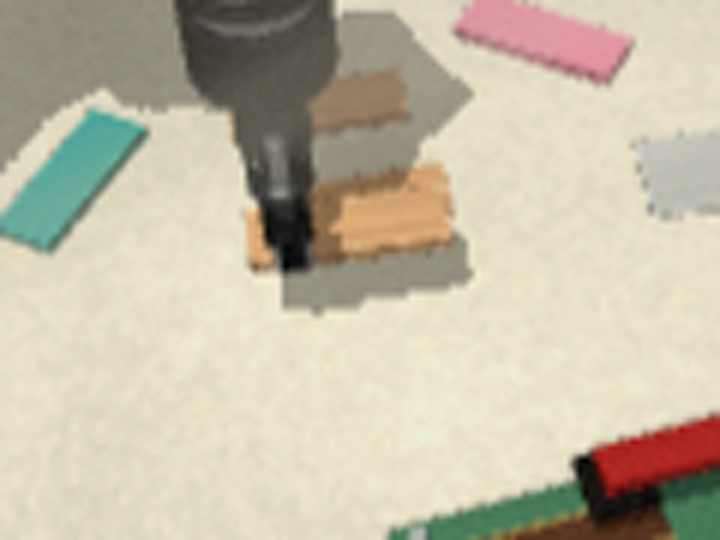

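>>> play_rows([
  [-1,0,-4,0.3,-1.5],
  [-1,0,-8,0.6,-3],
  [-1,0,-12,0.9,-4.5],
  [-1,0,-16,1.2,-6],
  [-1,0,-20,1.5,-7.7],
])

```text
time: 11.9
tool_pos: [0.4532, -0.0281, 0.0353]
tool_rot: [-0.133, 1.567, 0.133]
wrist_force: [1.2, 0.4, -0.2]
grip_width: 0.452
```

>>> play_rows([
  [-1,1,-0.4,0,0],
  [-1,2,-0.9,0,0],
  [-1,2.5,-0.9,0,0],
  [-1,2.5,-0.9,0,0],
  [-1,2.5,-0.9,0,0],
])

```text
time: 12.32
tool_pos: [0.4546, -0.0336, 0.01]
tool_rot: [-0.133, 1.568, 0.134]
wrist_force: [0.3, -0.1, -0.2]
grip_width: 0.453
```

Run:
```python
from h import *
f=np.array([.580,-.0145]);u=np.array([.986,.167])
g=f-u*.0665
goto(g[0],g[1],9.6,.010)
im,d,p=cam('side');P=depthpts(p,d);np.savez('pics/side7.npz',im=im,d=d)
a=cv2.resize(im[160:250,200:320],(720,540),interpolation=2)
cv2.imwrite('pics/g4.png',np.clip(a[...,::-1].astype(float)*1.8,0,255).astype(np.uint8))
h=cv2.cvtColor(im,cv2.COLOR_RGB2HSV);m=cv2.inRange(h,(5,60,60),(22,220,255))>0
m&=(P[...,2]>.04)&(P[...,2]<.1)&(P[...,1]>-.08)&(P[...,1]<.05)&(P[...,0]<.6)
Q=P[m];print(len(Q),cv2.minAreaRect(Q[:,:2].astype(np.float32)));A=np.c_[Q[:,:2],np.ones(len(Q))];print('plane',np.linalg.lstsq(A,Q[:,2],rcond=None)[0],Q.mean(0),Q.min(0),Q.max(0))
```

```text
pos [ 0.4546 -0.0336  0.01  ] yaw 9.76 => d(cm) [-0.01 -0.23  6.03] twist 0.16
320 ((0.5063654184341431, -0.03374013304710388), (0.14941993355751038, 0.062017280608415604), 12.163262367248535)
plane [-0.01190854 -0.00725573  0.05787808] [ 0.49593028 -0.02972897  0.05218798] [ 0.42880964 -0.07791117  0.04222594] [0.57593781 0.00119868 0.09617537]
```

View pics/g4.png

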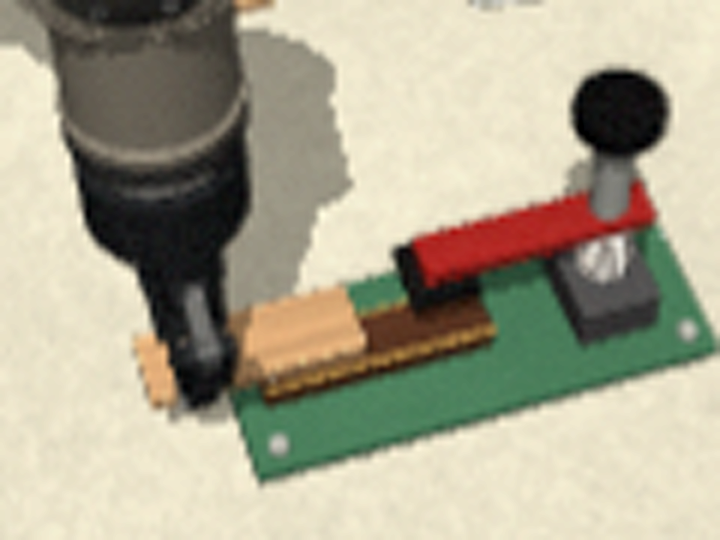

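>>> play_rows([
  [-1,0,-0.1,0.8,0],
  [-1,0,-0.2,2,0],
  [-1,0,-0.2,3.5,0],
  [-1,0,-0.2,5,0],
  [-1,0,-0.2,6,0],
])

```text
time: 12.78
tool_pos: [0.5173, -0.0259, 0.0113]
tool_rot: [-0.133, 1.564, 0.133]
wrist_force: [0.7, 0.6, 0.0]
grip_width: 0.449
```

>>> play_rows([
  [-1,0.3,0,0,0],
  [-1,0.6,0,0,0],
  [-1,0.8,0,0,0],
  [-1,0.9,0,0,0],
  [-1,1.0,0,0,0],
])

```text
time: 13.2
tool_pos: [0.5137, -0.0275, 0.0004]
tool_rot: [-0.131, 1.568, 0.131]
wrist_force: [-0.7, -0.1, -1.2]
grip_width: 0.456
```

```bash
cat >> h.py <<'E'
f=np.array([.580,-.0145]);u=np.array([.986,.167]);nn=np.array([-.167,.986])
def shimtop(n,zlo,zhi,save=None):
    im,d,p=cam(n);P=depthpts(p,d)
    if save: np.savez(save,im=im,d=d)
    h=cv2.cvtColor(im,cv2.COLOR_RGB2HSV);m=cv2.inRange(h,(5,60,75),(22,220,255))>0
    m&=(P[...,2]>zlo)&(P[...,2]<zhi)
    l=(P[...,:2]-f)@np.c_[u,nn]; m&=(l[...,0]>-.16)&(l[...,0]<.05)&(abs(l[...,1])<.04)
    Q=np.c_[l[m],P[m][:,2]]
    print(n,len(Q),'along/across/z min',Q.min(0).round(4),'max',Q.max(0).round(4),'med',np.median(Q,0).round(4))
    q=Q[(Q[:,0]<-.02)]
    c=[(a,q[(q[:,0]>a)&(q[:,0]<a+.01)]) for a in np.arange(-.1,-.02,.01)]
    print([(round(a,2),len(s),*np.round([s[:,1].min(),s[:,1].max(),np.median(s[:,2])],4).tolist()) for a,s in c if len(s)])
E
python3 - <<'E'
from h import *
goto(.5144,-.0256,9.6,-.0035)
shimtop('side',.034,.06)
E
```

```text
pos [ 5.137e-01 -2.750e-02  4.000e-04] yaw 9.59 => d(cm) [0.39 0.17 0.11] twist -0.01
side 218 along/across/z min [-0.0913 -0.0236  0.0389] max [0.0184 0.0191 0.0465] med [-0.0249 -0.0071  0.0426]
[(np.float64(-0.1), 6, -0.0203, 0.0129, 0.0438), (np.float64(-0.09), 38, -0.0219, 0.0177, 0.043), (np.float64(-0.08), 17, -0.0206, 0.017, 0.0428), (np.float64(-0.05), 2, -0.0195, -0.0176, 0.0412), (np.float64(-0.04), 25, -0.0226, 0.0156, 0.0431), (np.float64(-0.03), 37, -0.0236, 0.0173, 0.0426)]
```

>>> play_rows([
  [-1,0.05,0.1,0,0],
  [-1,0.1,0.2,0,0],
  [-1,0.15,0.2,0,0],
  [-1,0.2,0.2,0,0],
  [-1,0.2,0.2,0,0],
])

```text
time: 13.67
tool_pos: [0.5143, -0.0253, -0.0014]
tool_rot: [-0.132, 1.567, 0.132]
wrist_force: [0.1, -1.5, -0.1]
grip_width: 0.455
```

>>> play_rows([
  [-1,0.05,0,0,0],
  [-1,0.1,0,0,0],
  [-1,0.1,0,0,0],
  [-1,0.1,0,0,0],
  [-1,0.1,0,0,0],
])

```text
time: 14.08
tool_pos: [0.5143, -0.0253, -0.0023]
tool_rot: [-0.132, 1.567, 0.132]
wrist_force: [0.2, -0.5, 0.2]
grip_width: 0.451
```

>>> play_rows([
  [-1,0.05,0,0,0],
  [-1,0.1,0,0,0],
  [-1,0.1,0,0,0],
  [-1,0.1,0,0,0],
  [-1,0.1,0,0,0],
])

```text
time: 14.5
tool_pos: [0.5144, -0.0253, -0.0026]
tool_rot: [-0.131, 1.567, 0.132]
wrist_force: [-2.4, -0.4, 8.9]
grip_width: 0.449
```

>>> play_rows([
  [-1,0.05,0,0,0],
  [-1,0.1,0,0,0],
  [-1,0.1,0,0,0],
  [-1,0.1,0,0,0],
  [-1,0.1,0,0,0],
])

```text
time: 14.92
tool_pos: [0.5144, -0.0253, -0.0027]
tool_rot: [-0.131, 1.567, 0.132]
wrist_force: [-5.9, 0.3, 20.9]
grip_width: 0.449
```

Seated on the rail. Release and rise.

>>> play_rows([
  [-1,-0.15,0,0,0],
  [0.3,-0.15,0,0,0],
  [0.3,-0.15,0,0,0],
  [0.3,-0.15,0,0,0],
  [0.3,-0.15,0,0,0],
])

```text
time: 15.33
tool_pos: [0.5142, -0.0253, -0.0031]
tool_rot: [-0.132, 1.567, 0.132]
wrist_force: [0.4, 0.3, -0.8]
grip_width: 0.652
```

>>> play_rows([
  [0.3,-1,0,0,0],
  [0.3,-3,0,0,0],
  [0.3,-6,0,0,0],
  [0.3,-9,0,0,0],
  [0.3,-12,0,0,0],
])

```text
time: 15.75
tool_pos: [0.5139, -0.0255, 0.1189]
tool_rot: [-0.132, 1.567, 0.131]
wrist_force: [0.8, 0.7, 0.8]
grip_width: 0.652
```

Run:
```python
from h import *
shimtop('side',.034,.06,'pics/side8.npz')
a=np.radians(5.8); goto(.4711-.0315*np.cos(a),.2595-.0315*np.sin(a),5.8,.03)
```

```text
side 353 along/across/z min [-0.0904 -0.0209  0.036 ] max [0.0197 0.021  0.0441] med [-0.0435 -0.0036  0.0399]
[(np.float64(-0.1), 2, -0.0188, -0.0085, 0.0415), (np.float64(-0.09), 38, -0.0201, 0.0182, 0.0398), (np.float64(-0.08), 38, -0.0198, 0.0191, 0.0401), (np.float64(-0.07), 37, -0.0198, 0.021, 0.0399), (np.float64(-0.06), 37, -0.0202, 0.0203, 0.0403), (np.float64(-0.05), 36, -0.0199, 0.0195, 0.0402), (np.float64(-0.04), 37, -0.0199, 0.0175, 0.0398), (np.float64(-0.03), 38, -0.0198, 0.0183, 0.0394)]
pos [ 0.5178 -0.0255  0.1246] yaw 9.56 => d(cm) [ 9.42 29.09 -3.09] twist 3.76
```

Shim 1 is centred across the rail, aligned, and its centre is 35 mm before the foot. Now the second shim, (168,217).

>>> play_rows([
  [0.3,0,4,-0.4,1],
  [0.3,0,8,-0.8,2],
  [0.3,0,12,-1.2,3],
  [0.3,0,16,-1.7,3.8],
  [0.3,0,20,-2.1,3.8],
])

```text
time: 16.22
tool_pos: [0.4594, 0.1699, 0.1178]
tool_rot: [-0.078, 1.569, 0.079]
wrist_force: [1.1, 0.8, -0.2]
grip_width: 0.65
```

>>> play_rows([
  [0.3,0,4,-0.5,0],
  [0.3,0,8,-0.6,0],
  [0.3,1,9,-0.6,0],
  [0.3,4,9,-0.6,0],
  [0.3,6,9,-0.6,0],
])

```text
time: 16.63
tool_pos: [0.4448, 0.259, 0.0565]
tool_rot: [-0.081, 1.568, 0.083]
wrist_force: [-0.6, 0.2, -0.4]
grip_width: 0.646
```

Run:
```python
from h import *
a=np.radians(5.8); goto(.4711-.0315*np.cos(a),.2595-.0315*np.sin(a),5.8,-.033)
```

```text
pos [0.4448 0.259  0.0565] yaw 5.98 => d(cm) [ 8.95 -0.22 -0.54] twist 0.18
```

>>> play_rows([
  [0.3,1,-0.2,-0.5,0],
  [0.3,3,-0.2,-0.5,0],
  [0.3,5,-0.2,-0.5,0],
  [0.3,6.5,-0.2,-0.5,0],
  [0.3,7.5,-0.2,-0.5,0],
])

```text
time: 17.05
tool_pos: [0.4399, 0.2542, -0.019]
tool_rot: [-0.08, 1.571, 0.079]
wrist_force: [0.6, -0.3, 0.7]
grip_width: 0.65
```

>>> play_rows([
  [0.3,0.5,0,0,0],
  [0.3,1,0,0,0],
  [0.3,1.3,0,0,0],
  [0.3,1.3,0,0,0],
  [0.3,1.3,0,0,0],
])

```text
time: 17.47
tool_pos: [0.4408, 0.255, -0.0303]
tool_rot: [-0.079, 1.569, 0.08]
wrist_force: [-0.4, -0.2, 0.1]
grip_width: 0.654
```

>>> play_rows([
  [-0.3,0,0,0,0],
  [-0.3,0,0,0,0],
  [-1,0,0,0,0],
  [-1,0,0,0,0],
  [-1,0,0,0,0],
])

```text
time: 17.88
tool_pos: [0.4409, 0.2552, -0.0298]
tool_rot: [-0.079, 1.568, 0.08]
wrist_force: [-0.6, -1.0, 5.7]
grip_width: 0.446
```

>>> play_rows([
  [-1,-1,0,0,0],
  [-1,-3,0,0,0],
  [-1,-6,0,0,0],
  [-1,-7.5,0,0,0],
  [-1,-8.5,0,0,0],
])

```text
time: 18.3
tool_pos: [0.4415, 0.2555, 0.057]
tool_rot: [-0.078, 1.566, 0.081]
wrist_force: [0.6, -1.3, -0.3]
grip_width: 0.447
```

Run:
```python
from h import *
g=f-u*.1265;goto(g[0],g[1]+.0008,9.6,.04)
im,d,p=cam('side');P=depthpts(p,d)
h=cv2.cvtColor(im,cv2.COLOR_RGB2HSV);m=cv2.inRange(h,(5,60,60),(22,220,255))>0
m&=(P[...,2]>.02)&(P[...,2]<.12)&(P[...,1]>.2)&(P[...,1]<.31)&(P[...,0]<.6)
Q=P[m];print(len(Q));A=np.c_[Q[:,:2],np.ones(len(Q))];print('plane',np.linalg.lstsq(A,Q[:,2],rcond=None)[0],np.median(Q,0),Q.min(0),Q.max(0),cv2.minAreaRect(Q[:,:2].astype(np.float32)))
```

```text
pos [0.4415 0.2555 0.057 ] yaw 5.8 => d(cm) [  1.64 -29.03  -1.57] twist -3.8
239
plane [-0.01369876  0.05681156  0.08683775] [0.48435246 0.25480057 0.09524469] [0.41655483 0.2309968  0.08598681] [0.52796297 0.28386025 0.10235411] ((0.47196030616760254, 0.2583868205547333), (0.10980048775672913, 0.04423858970403671), 7.069154262542725)
```

>>> play_rows([
  [-1,0,-4,-0.2,-0.8],
  [-1,0,-8,-0.4,-1.6],
  [-1,0,-12,-0.7,-2.4],
  [-1,0,-16,-0.9,-3.2],
  [-1,0,-20,-1.1,-3.8],
])

```text
time: 18.77
tool_pos: [0.4488, 0.0529, 0.0538]
tool_rot: [-0.133, 1.568, 0.133]
wrist_force: [0.5, -0.1, -0.4]
grip_width: 0.445
```

>>> play_rows([
  [-1,0,-3,-1,0],
  [-1,0,-6,-1.1,0],
  [-1,0,-8,-1.1,0],
  [-1,0,-9,-1.1,0],
  [-1,0,-9,-1.1,0],
])

```text
time: 19.18
tool_pos: [0.4537, -0.038, 0.0539]
tool_rot: [-0.129, 1.568, 0.128]
wrist_force: [-0.7, 0.9, 0.2]
grip_width: 0.45
```

Run:
```python
from h import *
g=f-u*.1265;goto(g[0],g[1]+.0008,9.6,.019)
g=f-u*.0665;goto(g[0],g[1]+.0008,9.6,.019)
```

```text
pos [ 0.4537 -0.038   0.0539] yaw 9.38 => d(cm) [3.49 0.29 0.21] twist -0.22
pos [ 0.4537 -0.038   0.0539] yaw 9.38 => d(cm) [3.48 0.31 6.21] twist -0.22
```

>>> play_rows([
  [-1,1,0.3,0,0],
  [-1,2,0.3,0,0],
  [-1,3,0.3,0,0],
  [-1,3.4,0.3,0,0],
  [-1,3.4,0.3,0,0],
])

```text
time: 19.6
tool_pos: [0.4522, -0.0321, 0.0188]
tool_rot: [-0.133, 1.57, 0.133]
wrist_force: [0.1, -0.3, -0.5]
grip_width: 0.445
```

Run:
```python
from h import *
g=f-u*.0665;goto(g[0],g[1]+.0008,9.6,.019)
im,d,p=cam('side');P=depthpts(p,d)
a=cv2.resize(im[160:250,200:320],(720,540),interpolation=2)
cv2.imwrite('pics/g5.png',np.clip(a[...,::-1].astype(float)*1.8,0,255).astype(np.uint8))
shimtop('side',.047,.075)
```

```text
pos [ 0.4522 -0.0321  0.0188] yaw 9.7 => d(cm) [-0.03 -0.33  6.26] twist 0.1
side 309 along/across/z min [-0.1528 -0.0179  0.0486] max [-0.0153  0.0251  0.0677] med [-0.0803  0.0012  0.0577]
[(np.float64(-0.1), 39, -0.0159, 0.0228, 0.058), (np.float64(-0.09), 43, -0.0163, 0.0233, 0.0576), (np.float64(-0.08), 39, -0.017, 0.0214, 0.0577), (np.float64(-0.07), 42, -0.0167, 0.0251, 0.0574), (np.float64(-0.06), 42, -0.0159, 0.0236, 0.0572), (np.float64(-0.05), 29, -0.0159, 0.0235, 0.0574)]
```

View pics/g5.png

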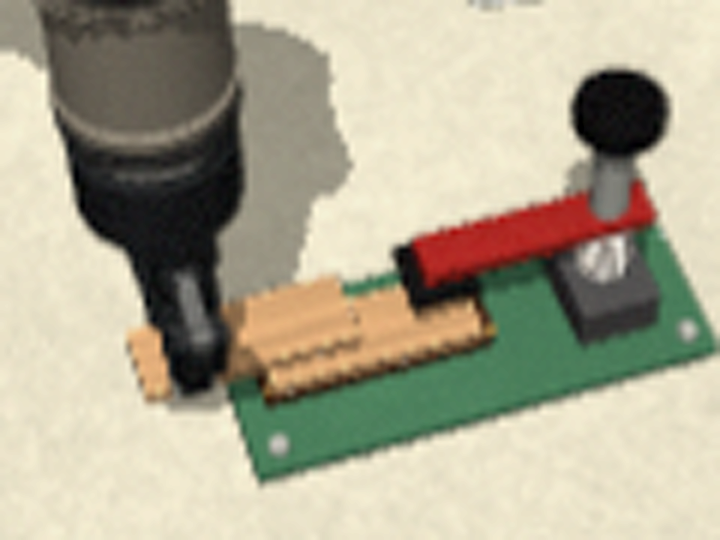

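The second shim is level, with its top at 57.5 mm, and 3.5 mm too far left. I'll correct that and slide it in.

>>> play_rows([
  [-1,0,-0.2,0.8,0],
  [-1,0,-0.35,2,0],
  [-1,0,-0.35,3.5,0],
  [-1,0,-0.35,5,0],
  [-1,0,-0.35,6,0],
])

```text
time: 20.12
tool_pos: [0.5158, -0.026, 0.0209]
tool_rot: [-0.132, 1.564, 0.132]
wrist_force: [1.2, 0.5, -0.2]
grip_width: 0.444
```

>>> play_rows([
  [-1,0.1,0,0.1,0],
  [-1,0.2,0,0.2,0],
  [-1,0.3,0,0.2,0],
  [-1,0.3,0,0.2,0],
  [-1,0.3,0,0.2,0],
])

```text
time: 20.53
tool_pos: [0.5141, -0.0262, 0.017]
tool_rot: [-0.131, 1.568, 0.131]
wrist_force: [-0.1, 1.0, -0.1]
grip_width: 0.444
```

Run:
```python
from h import *
g=f-u*.066;goto(g[0],g[1]+.0008,9.6,.012)
shimtop('side',.045,.065)
```

```text
pos [ 0.5141 -0.0262  0.017 ] yaw 9.59 => d(cm) [0.5  0.13 0.11] twist -0.01
side 211 along/across/z min [-0.0909 -0.0256  0.0462] max [0.018  0.0193 0.0642] med [-0.0282 -0.0092  0.0552]
[(np.float64(-0.1), 6, -0.0224, 0.0092, 0.055), (np.float64(-0.09), 43, -0.0221, 0.018, 0.055), (np.float64(-0.08), 22, -0.0256, 0.0171, 0.0563), (np.float64(-0.06), 1, -0.0204, -0.0204, 0.047), (np.float64(-0.05), 2, -0.0206, -0.0195, 0.052), (np.float64(-0.04), 25, -0.0205, 0.0181, 0.0554), (np.float64(-0.03), 40, -0.0193, 0.0193, 0.055)]
```

Along is −36 mm and across about −1 mm. Lower with a +1 mm trim.

>>> play_rows([
  [-1,0.1,0.1,0,0],
  [-1,0.2,0.1,0,0],
  [-1,0.3,0.1,0,0],
  [-1,0.35,0.1,0,0],
  [-1,0.35,0.1,0,0],
])

```text
time: 21.0
tool_pos: [0.5148, -0.025, 0.0135]
tool_rot: [-0.132, 1.567, 0.132]
wrist_force: [-0.3, 0.0, -0.7]
grip_width: 0.448
```

>>> play_rows([
  [-1,0.05,0,0,0],
  [-1,0.1,0,0,0],
  [-1,0.1,0,0,0],
  [-1,0.1,0,0,0],
  [-1,0.1,0,0,0],
])

```text
time: 21.42
tool_pos: [0.5149, -0.025, 0.0127]
tool_rot: [-0.132, 1.567, 0.132]
wrist_force: [0.1, -0.1, -0.5]
grip_width: 0.445
```

>>> play_rows([
  [-1,0.05,0,0,0],
  [-1,0.1,0,0,0],
  [-1,0.1,0,0,0],
  [-1,0.1,0,0,0],
  [-1,0.1,0,0,0],
])

```text
time: 21.83
tool_pos: [0.5149, -0.025, 0.0117]
tool_rot: [-0.132, 1.567, 0.132]
wrist_force: [-1.2, -0.5, -1.8]
grip_width: 0.446
```

>>> play_rows([
  [-1,0.05,0,0,0],
  [-1,0.1,0,0,0],
  [-1,0.1,0,0,0],
  [-1,0.1,0,0,0],
  [-1,0.1,0,0,0],
])

```text
time: 22.25
tool_pos: [0.515, -0.025, 0.0112]
tool_rot: [-0.131, 1.567, 0.132]
wrist_force: [-2.2, -0.2, 6.5]
grip_width: 0.441
```

Seated. Release, rise and check.

>>> play_rows([
  [-1,-0.05,0,0,0],
  [0.3,-0.05,0,0,0],
  [0.3,-0.05,0,0,0],
  [0.3,-0.05,0,0,0],
  [0.3,-0.05,0,0,0],
])

```text
time: 22.67
tool_pos: [0.5149, -0.025, 0.0111]
tool_rot: [-0.132, 1.567, 0.132]
wrist_force: [0.5, 0.0, -0.3]
grip_width: 0.647
```

>>> play_rows([
  [0.3,-1,0,0,0],
  [0.3,-3,0,0,0],
  [0.3,-6,0,0,0],
  [0.3,-9,0,0,0],
  [0.3,-13,0,0,0],
])

```text
time: 23.08
tool_pos: [0.5133, -0.0251, 0.1417]
tool_rot: [-0.132, 1.57, 0.132]
wrist_force: [0.4, -0.1, -0.4]
grip_width: 0.652
```

>>> play_rows([
  [-1,-1,0,0,0],
  [-1,-2,0,0,0],
  [-1,-2,0,0,0],
  [-1,-2,0,0,0],
  [-1,-2,0,0,0],
])

```text
time: 23.5
tool_pos: [0.5137, -0.025, 0.1598]
tool_rot: [-0.132, 1.57, 0.132]
wrist_force: [0.5, -0.5, -0.8]
grip_width: 0.0
```

Run:
```python
from h import *
shimtop('side',.045,.065); shimtop('side',.034,.044)
goto(.6688,.0013,9.6,.14)
```

```text
side 354 along/across/z min [-0.0903 -0.0226  0.0452] max [0.0203 0.0221 0.0642] med [-0.046  -0.0047  0.0498]
[(np.float64(-0.1), 1, 0.0009, 0.0009, 0.0501), (np.float64(-0.09), 42, -0.0224, 0.0194, 0.0499), (np.float64(-0.08), 41, -0.0226, 0.0214, 0.0504), (np.float64(-0.07), 38, -0.0207, 0.0196, 0.0498), (np.float64(-0.06), 40, -0.0204, 0.0191, 0.0498), (np.float64(-0.05), 40, -0.0196, 0.0221, 0.0497), (np.float64(-0.04), 39, -0.019, 0.0194, 0.0501), (np.float64(-0.03), 38, -0.0207, 0.0206, 0.0503)]
side 55 along/across/z min [-0.09   -0.021   0.0353] max [ 0.019  -0.0149  0.0438] med [-0.0307 -0.0186  0.0401]
[(np.float64(-0.1), 1, -0.0173, -0.0173, 0.0385), (np.float64(-0.09), 6, -0.0199, -0.0159, 0.0407), (np.float64(-0.08), 3, -0.0197, -0.0188, 0.0395), (np.float64(-0.07), 4, -0.021, -0.0182, 0.0411), (np.float64(-0.06), 6, -0.0203, -0.0172, 0.0409), (np.float64(-0.05), 4, -0.0186, -0.0181, 0.0403), (np.float64(-0.04), 4, -0.0199, -0.0172, 0.0395), (np.float64(-0.03), 5, -0.0194, -0.0168, 0.0406)]
pos [ 0.5138 -0.0251  0.1597] yaw 9.61 => d(cm) [1.920e+00 1.000e-02 1.573e+01] twist 0.01
```

The stack is square, with its top at 50 mm. Now press the knob.

>>> play_rows([
  [-1,0,0,3.5,0],
  [-1,0,0,7,0],
  [-1,0,0,10.5,0],
  [-1,0,0,13.5,0],
  [-1,0,0,15.7,0],
])

```text
time: 24.02
tool_pos: [0.6715, 0.002, 0.1594]
tool_rot: [-0.132, 1.568, 0.132]
wrist_force: [0.1, -0.8, -0.0]
grip_width: -0.001
```

>>> play_rows([
  [-1,0.8,0,0,0],
  [-1,1.6,0,0,0],
  [-1,2.2,0,0,0],
  [-1,2.6,0,0,0],
  [-1,3,0,0,0],
])

```text
time: 24.43
tool_pos: [0.6682, 0.0007, 0.1303]
tool_rot: [-0.131, 1.569, 0.131]
wrist_force: [-3.1, -0.6, 4.7]
grip_width: -0.002
```

>>> play_rows([
  [-1,0.4,0,0,0],
  [-1,0.7,0,0,0],
  [-1,0.9,0,0,0],
  [-1,1.1,0,0,0],
  [-1,1.2,0,0,0],
])

```text
time: 24.85
tool_pos: [0.6693, 0.0009, 0.1195]
tool_rot: [-0.132, 1.567, 0.131]
wrist_force: [-3.7, -1.5, 6.4]
grip_width: -0.005
```

>>> play_rows([
  [-1,0.05,0,0,0],
  [-1,0.1,0,0,0],
  [-1,0.15,0,0,0],
  [-1,0.2,0,0,0],
  [-1,0.2,0,0,0],
])

```text
time: 25.27
tool_pos: [0.6693, 0.0009, 0.1177]
tool_rot: [-0.132, 1.567, 0.131]
wrist_force: [-4.9, -1.0, 5.5]
grip_width: 0.001
```

>>> play_rows([
  [-1,0.05,0,0,0],
  [-1,0.1,0,0,0],
  [-1,0.15,0,0,0],
  [-1,0.2,0,0,0],
  [-1,0.2,0,0,0],
])

```text
time: 25.68
tool_pos: [0.6694, 0.0009, 0.1158]
tool_rot: [-0.132, 1.567, 0.131]
wrist_force: [-4.2, -1.0, 6.9]
grip_width: -0.001
```

>>> play_rows([
  [-1,0.05,0,0,0],
  [-1,0.1,0,0,0],
  [-1,0.1,0,0,0],
  [-1,0.1,0,0,0],
  [-1,0.1,0,0,0],
])

```text
time: 26.1
tool_pos: [0.6694, 0.0009, 0.1156]
tool_rot: [-0.131, 1.567, 0.131]
wrist_force: [-5.8, -1.4, 10.9]
grip_width: 0.001
```

>>> play_rows([
  [-1,0.03,0,0,0],
  [-1,0.06,0,0,0],
  [-1,0.1,0,0,0],
  [-1,0.1,0,0,0],
  [-1,0.1,0,0,0],
])

```text
time: 26.52
tool_pos: [0.6695, 0.0009, 0.1155]
tool_rot: [-0.131, 1.566, 0.131]
wrist_force: [-8.8, -0.9, 16.0]
grip_width: -0.002
```

Run:
```python
from h import *
im,d,p=cam('side');print(red('side',im,d)); shimtop('side',.045,.055);st()
a=cv2.resize(im[120:250,170:340],(765,585),interpolation=2)
cv2.imwrite('pics/end.png',np.clip(a[...,::-1].astype(float)*1.8,0,255).astype(np.uint8))
```

```text
(np.int64(246), array([0.0697, 0.0719, 0.0739]))
side 310 along/across/z min [-0.0902 -0.0228  0.0451] max [0.0151 0.0226 0.0546] med [-0.0521 -0.0031  0.0497]
[(np.float64(-0.1), 2, 0.0023, 0.0121, 0.0492), (np.float64(-0.09), 42, -0.0228, 0.0192, 0.0498), (np.float64(-0.08), 40, -0.0225, 0.0195, 0.0496), (np.float64(-0.07), 40, -0.0206, 0.0205, 0.0501), (np.float64(-0.06), 39, -0.0203, 0.0208, 0.0497), (np.float64(-0.05), 40, -0.0202, 0.0226, 0.0495), (np.float64(-0.04), 39, -0.0202, 0.0205, 0.0496), (np.float64(-0.03), 38, -0.0196, 0.0218, 0.0499)]
{'time': 26.617, 'tool_pos': [0.669, 0.001, 0.116], 'tool_rot': [-0.131, 1.566, 0.131], 'wrist_force': [-8.597, -0.366, 16.004], 'grip_width': 0.003}
[[ 0.    -0.166  0.986]
 [ 0.     0.986  0.166]
 [-1.     0.     0.   ]]
```

View pics/end.png

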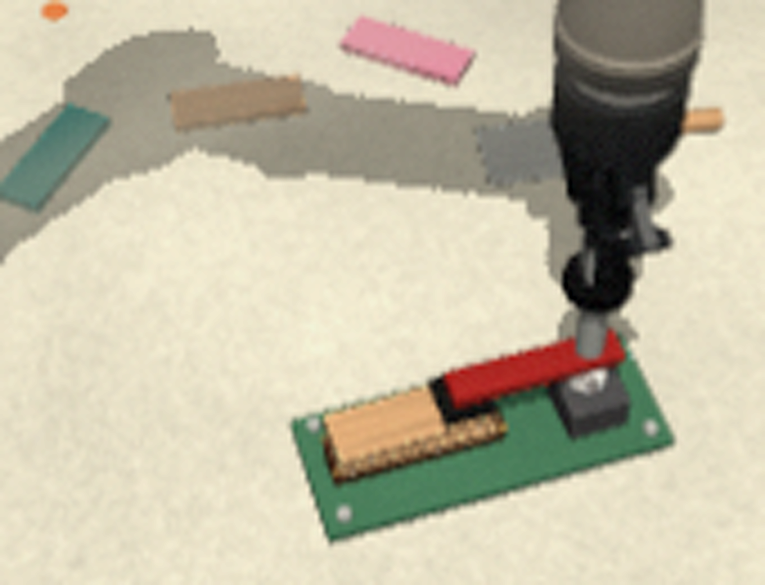

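Foot on the stack: the red arm is down 15.3 mm, the vertical force is 16 N, the spare shim is flat on the table, and the look-alikes and knife are where they were. Handing in.

```bash
python3 -c "
from h import *
r.hand_in(); st()"
```

```text
the job is handed in; nothing more can be done
the job is handed in; nothing more can be done
```

I pressed the empty press to its stop, then stacked two shims on the rail. I handed in with the fingers holding the knob down on the stack; no verdict was given.

- **Test press:** the red arm dropped 19.9 mm, onto the stop, with about 12 N on the knob. It then came back up to its rest height.
- **Stack:** the rail top is about 30.5 mm high, so one shim would not have reached the foot and two were needed. They lie one on the other, centred across the rail to about 1 mm and 35 mm before the foot's centre. The top of the stack is at 50 mm.
- **Final hold:** the plunger is about 15.3 mm down, well short of its 20 mm stop. The wrist reads 16 N downward, with a steady sideways drag of about 9 N. The job was handed in at 26.6 s of the 72 s allowed.
- **Spare parts and bystanders:** the third shim is flat on the table, and the palette knife and look-alikes look unmoved in the last picture. The tin and jar were outside that crop; the arm never went near them.

**What disagreed:**
- **Fingertip offset:** the real fingertips sat 30–40 mm above the reported TCP, depending on how far open the gripper was. I set all heights by touch and by the camera instead.
- **Hard table touch:** feeling for the table before the first grasp pressed up to 66 N on the wrist. That is under the 120 N limit, and it was the fingertips that touched rather than the gripper's body.

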